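# Put the stray stopper with its kind and close that well

### The job

A stray bottle stopper stands on the front deck of the closure box. Without picking it up, push it along the deck into the well that holds stoppers of its own kind, then slide the box's blue cover fully home over that same well, leaving the other well open. Leave the stopper on the setting stand and the bottles, jar and label roll as they are.

Things in the scene. Friction and masses are not known exactly. Their poses are not given: they have to be found in the camera images.
- closure_box: Fixed aluminium box 200 (x) x 310 (y) x 75 mm high. Origin: centre of underside; x to its back, y along its length. Flat top = deck: front strip x -100 to -12 mm, no lip; solid middle, y within 54, under the parked cover. Two wells 92 x 92 mm, 59 deep above their mats, centred at x 34, y +100 and -100, flush with the deck. Cover channel at the back, x 86 to 100, 12 mm above the deck.
- cover (a joint): Blue sliding cover, sheet 102 (x) x 106 (y) x 5 mm, underside 3 mm above the deck, sliding along the box's y. In m: 0 = parked midway between the wells (starts within 0.02 of it), +0.1 = at the stop over the +y well, -0.1 = at the stop over the -y well. Friction about 1.5 N; stays where left.
- cover_grip (a point): Middle of the top of the cover's ridge, a bar 50 (along the box's x) x 14 (along y) mm standing 22 mm above the sheet, at the sheet's centre; this point is 105 mm above the table.
- mat_wide: Pale grey mat 88 x 88 x 12 mm, fixed on the floor of the well that holds the wide-headed stoppers (two loose ones standing in the well's back half). Which well that is varies. Origin: centre of its underside, 4 mm above the table; axes parallel to the box's.
- mat_slim: The same mat in the other well, which holds the slim-headed stoppers (three loose ones standing in the back half). Origin as for mat_wide.
- stopper_wide: Wide stopper: head 34 mm across and 10 mm thick, shank 19 mm across and 18 mm long, 28 mm overall. Dark wooden head, cork shank; stands head down, loose, about 20 g. Origin: centre of the head's flat end (underside as it stands); z along the shank. One of the two named stoppers starts on the box's front deck, the other on the setting stand; which is which varies.
- stopper_slim: Slim stopper: head 22 mm across and 10 mm thick, shank 16 mm across and 24 mm long, 34 mm overall. Dark wooden head, cork shank; stands head down, loose, about 20 g. Origin: centre of the head's flat end (underside as it stands); z along the shank. One of the two named stoppers starts on the box's front deck, the other on the setting stand; which is which varies.
- setting_stand: Steel setting stand fixed to the table, left or right of the box: 70 x 70 mm foot, round column, 60 x 60 mm top 75 mm above the table. One stopper stands on it as the line's setting sample and is to be left there. Origin: centre of its underside.
- bottle_a: Empty clear glass bottle, 70 mm across, 160 mm high, standing loose at one side. Origin: centre of its underside. A bystander.
- bottle_b: Full amber bottle, 70 mm across, 160 mm high, standing loose at the other side. Origin: centre of its underside. A bystander.
- label_roll: Roll of labels, 96 mm across, 60 mm high, loose, on the other side of the box from the setting stand. Origin: centre of its underside. A bystander.
- jar: Small jar, 60 mm across, 70 mm high, loose, near the robot's left. Origin: centre of its underside. A bystander.
Mind the look-alikes: they are no part of the job. Leave any green or red look-alike of the stopper_slim alone.

How it is judged:
By the outcome, as a careful person would: the job done as asked, in the order asked, and still so for the second after the job is handed in, with the robot touching nothing.
It also fails if it takes over 58 s, if anything falls off the work surface, if the arm or the gripper's body presses on something with over 40 N, if the wrist force passes 120 N, or if a joint passes its speed limit or range.

### The arm

A 7-joint arm with a two-finger parallel gripper is mounted at the origin on the work surface. World frame = base frame: x ahead of the robot, y to its left, z up, the work surface at z = 0. Lengths are in m, angles in rad, forces in N, time in s.
With the tool pointing down it reaches from about 0.4 to 0.75 m from the base axis. Payload 19.5 kg.
Tool frame: the origin (TCP) lies at the very end of the fingers, on their centre line; the grasp point (between the pads) lies 19 mm behind it (robot.grip_depth is the distance from the TCP to the grasp point, in m); z points along the fingers, y is the line along which they close (so a half turn about z gives the same grasp; the last joint's range is limited). The gripper opens to 85 mm and grips with 20 to 120 N. Pads are 22 mm wide; open, the fingers measure 114 mm over their backs; the gripper's body (76 mm by 85 mm) begins 54 mm behind the grasp point. The pads swing forward as they close: fully open they stand 13 mm farther back than shut.
Start: joints at [-0.042, 0.707, -0.028, 1.485, 0.022, 0.951, -0.075], TCP at [0.575, 0, 0.231] pointing down, gripper open.
Joint ranges: [-2.71, 2.71], [-0.32, 2.16], [-1.57, 1.52], [0, 2.45], [-1.46, 4.6], [0, 2.02], [-2.83, 2.83]. Speed limits (rad/s): [1.89, 1.89, 2.57, 2.57, 3.01, 3.01, 3.01].

### API

Orientations are given as a 3x3 rotation matrix whose columns are the frame's x, y, z axes.
In Python, from plant import get_state, imaging, ticket, spotter, robot gives the robot as it stands.
- The arm moves only by the shell command python3 -m creep 'ROWS' [OPENING] [FORCE]. ROWS is a JSON object of lists of equal length, an entry for each row: "delta_pos": the shift along the world's x, y, z normalised to -1 to 1, where 1 is 0.1 m, a list of three; "twist": the turn, a rotation vector about the world's x, y, z normalised to -1 to 1, where 1 is 0.1 rad, a list of three. A call has 1 to 5 rows; each row shifts and turns the commanded pose from where the row before left it; what a row does not reach is not made up. A row lasts 1/12 s, in which the tool goes at most 41.7 mm and 7.16 degrees, less where a joint would pass 70% of its speed; a pose out of reach is approached as far as the arm can. A call with a number of a shift or a turn outside -1 to 1 is refused whole. A call with a gripper value outside its range is refused whole. OPENING is the closure, from 0 (fully open) to 1 (shut), set as the call begins (- or left out, the last holds). The fingers move at their own pace and stop on an object; FORCE is the grip in N (left out, the last holds). Time passes only in rows, so rows that do not move let the fingers close. It gives the time, the measured TCP pose, the force, the opening and the grip force at its end, in the units of the state.
- get_state(): the state, without advancing time (a new reading comes with each control period).
- imaging.read_camera(name): name is "scene" or "side" or "wrist"; returns the picture (420x560x3 uint8, red, green, blue); there is no depth.
- imaging.camera_params(name): a dict with "fx", "fy", "cx", "cy" (pixels), "world_from_camera" (4x4, takes a point from camera to world coordinates); the wrist camera has in their place "mount" (4x4, takes a point from camera to tool coordinates, whose origin is the TCP and whose axes are the flange's). Camera axes: x right, y up, looking along -z (the intrinsics and any distortion apply to the point x, -y, -z); pixel columns grow to the right and rows downward; lengths in m; the calibration is good to about 2 mm. The wrist camera is an equidistant fisheye: a pixel r from the principal point sees the ray r / f radians off the axis. A picture is of the moment at which its call begins: read the wrist's pose just before it. camera_params takes no time and is no camera call.
- ticket.finish_job(): hands the job in; it is judged then, once.
Trained networks look in the newest picture that a camera, given by its name, has taken for a name from the list of things; names that differ only in an ending like _2 or _b are one class to them, and where a whole thing is asked for, a point or a joint stands for the part that bears it (a point fixed in the world has none). Each returns a list of dicts, best first, with "confidence" (0 to 1); they miss things now and then, are a little off and sometimes report something else, mostly with a low value. They report only what shows in the picture. A call takes as long as a camera call. They do not tell look-alikes from the thing itself.
- spotter.silhouettes(name, camera): "pixels" (420x560 bool, what is visible of it).
- spotter.pinpoint(name, camera): "point" ([x, y, z] in m, in the coordinates of the camera as it stood for that picture, good to about 4 mm: a listed point, or the origin of a listed thing).
The state is a dict: "clock": time; "joint_positions": joint angles; "qvel": joint speeds; "tau": joint torques, N m; "tool_pos": TCP position; "eef_rot": TCP orientation; "wrist_force": force on the tool from outside, world axes, zero at the start; "moment": the same for the moment, N m; "finger_gap": finger opening in m; "grasp_force": force on a finger pad.
Only numpy, scipy, OpenCV 4.12 (cv2) and the standard library are available. Lean on these libraries where they do the work, as an engineer would, in place of code of your own. Each camera call takes 0.05 s, during which the arm holds its last target. There are 200 camera calls.

## Working session

There is one attempt and no reset: what is moved stays moved. The work goes in short steps, Python scripts to look and compute and a shell command to move; the robot and the scene stay as the last step left them, time stands still between calls to the robot, and variables do not carry over. Pictures are saved under pics/ and viewed, at most 10 in all, crops included, and the job is handed in when it is done.

```bash
mkdir -p pics; ls; cat > h.py <<'E'
import numpy as np, cv2
from plant import get_state, imaging, ticket, spotter, robot
def shot(cam,fn=None):
    im=imaging.read_camera(cam)
    if fn: cv2.imwrite('pics/'+fn,im[:,:,::-1])
    return im
def W(cam):
    p=imaging.camera_params(cam)
    if cam!='wrist': return np.array(p['world_from_camera'])
    s=get_state(); T=np.eye(4); T[:3,:3]=s['eef_rot']; T[:3,3]=s['tool_pos']
    return T@np.array(p['mount'])
def pin(name,cam,n=3):
    M=W(cam); out=[]
    for d in spotter.pinpoint(name,cam)[:n]:
        w=M@np.r_[d['point'],1]; out.append((np.round(w[:3],4).tolist(),round(d['confidence'],2)))
    return out
def ray(cam,u,v,z,M=None):
    p=imaging.camera_params(cam); M=W(cam) if M is None else M
    a=(u-p['cx'])/p['fx']; b=(v-p['cy'])/p['fy']
    if cam=='wrist':
        r=np.hypot(a,b); k=np.sin(r)/max(r,1e-9); d=np.array([a*k,-b*k,-np.cos(r)])
    else: d=np.array([a,-b,-1])
    d=M[:3,:3]@d; o=M[:3,3]; return o+d*(z-o[2])/d[2]
E
python3 - <<'E'
from h import *
for c in ['scene','side','wrist']:
    im=shot(c,c+'0.png'); print(c,np.round(W(c)[:3,3],3),{k:v for k,v in imaging.camera_params(c).items() if k not in('mount','world_from_camera')})
    for n in ['closure_box','cover_grip','mat_wide','mat_slim','stopper_wide','stopper_slim','setting_stand','bottle_a','bottle_b','jar','label_roll']:
        print(n,pin(n,c))
print(get_state()['clock'])
E
```

```text
pics
scene [ 1.172 -0.229  0.851] {'fx': 480.962151623946, 'fy': 480.962151623946, 'cx': 287.9567184370068, 'cy': 209.5100517324758}
closure_box [([0.5502, -0.0457, 0.0041], 0.95), ([0.2848, 0.2929, 0.0018], 0.35), ([0.5996, 0.329, 0.0003], 0.16)]
cover_grip [([0.5929, -0.0391, 0.1047], 0.91)]
mat_wide [([0.5687, -0.1532, 0.0057], 0.69)]
mat_slim [([0.6047, 0.0464, 0.0006], 0.89)]
stopper_wide [([0.4379, -0.3511, 0.0714], 0.5)]
stopper_slim [([0.5017, -0.0668, 0.0733], 0.54), ([0.4866, -0.2398, 0.0054], 0.51), ([0.3619, -0.152, -0.0004], 0.51)]
setting_stand [([0.4393, -0.3526, 0.0014], 0.7)]
bottle_a [([0.6049, -0.3587, 0.0031], 0.95), ([0.6004, 0.3298, 0.0024], 0.79)]
bottle_b [([0.6049, -0.3587, 0.0031], 0.95), ([0.6004, 0.3298, 0.0024], 0.79)]
jar [([0.2838, 0.2925, 0.0033], 0.95)]
label_roll [([0.4832, 0.332, -0.0022], 0.56)]
side [ 0.45  -0.711  0.681] {'fx': 387.63054649810476, 'fy': 387.63054649810476, 'cx': 282.5143889864507, 'cy': 218.25024690298568}
closure_box [([0.5537, -0.0441, -0.0017], 0.9)]
cover_grip [([0.5937, -0.0364, 0.1049], 0.71)]
mat_wide [([0.5752, -0.1468, 0
[... 466 characters left out ...]
0.6013, 0.3293, -0.0021], 0.69), ([0.5756, -0.1507, 0.0039], 0.42)]
jar [([0.2865, 0.297, -0.0014], 0.81), ([0.5011, -0.0618, 0.0752], 0.22)]
label_roll [([0.4863, 0.3373, -0.0016], 0.71)]
wrist [0.576 0.073 0.373] {'fx': 325.19226210127806, 'fy': 325.19226210127806, 'cx': 283.68004070640035, 'cy': 208.6875161461624}
closure_box [([0.5554, -0.047, -0.0005], 0.94)]
cover_grip [([0.592, -0.0389, 0.1039], 0.95)]
mat_wide [([0.5718, -0.1495, 0.0024], 0.75)]
mat_slim [([0.6053, 0.0471, 0.0077], 0.73)]
stopper_wide []
stopper_slim [([0.3794, -0.0065, -0.0023], 0.62), ([0.4831, -0.2415, 0.0], 0.61), ([0.4988, -0.0653, 0.0763], 0.56)]
setting_stand []
bottle_a []
bottle_b []
jar []
label_roll []
1.8
```

View pics/scene0.png

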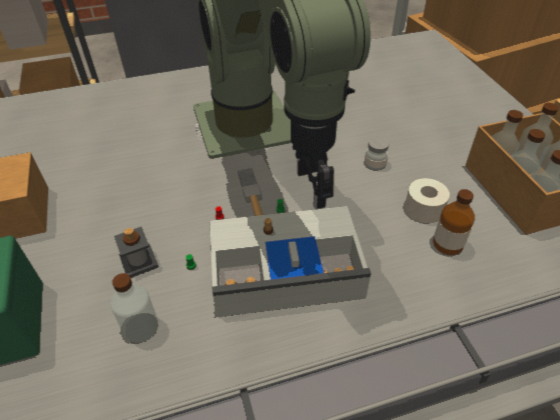

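View pics/wrist0.png

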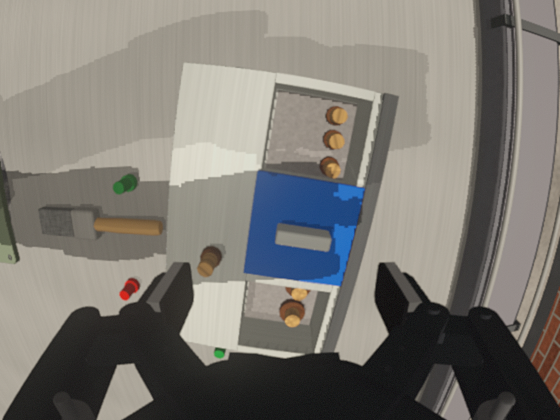

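```bash
python3 - <<'E'
from h import *
im=cv2.imread('pics/side0.png'); p=imaging.camera_params('side'); Mi=np.linalg.inv(W('side'))
t=[]
for P in [(0.5,-0.065,.09),(0.436,-.35,.09)]:
    c=Mi@np.r_[P,1]; u=p['cx']+p['fx']*c[0]/-c[2]; v=p['cy']-p['fy']*c[1]/-c[2]; print(u,v,-c[2])
    u,v=int(u),int(v); t.append(cv2.resize(im[max(v-50,0):v+50,max(u-60,0):u+60],(390,325),interpolation=cv2.INTER_CUBIC))
cv2.imwrite('pics/crop1.png',np.hstack(t))
E
```

```text
298.6669812955121 245.60108337257526 0.8736842637382769
268.1172787851925 360.77104594743236 0.6494549062778833
```

View pics/crop1.png

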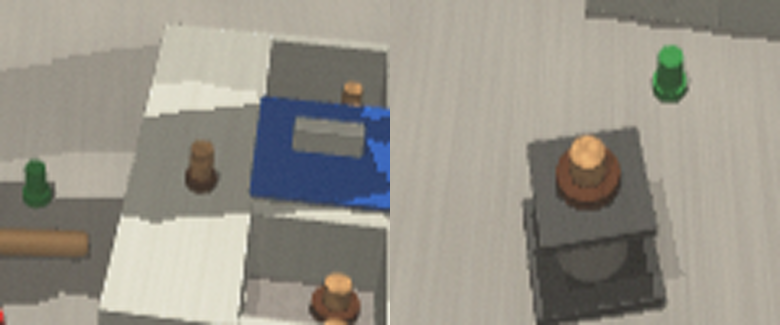

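The pictures show the stray stopper on the deck as slim, with a narrow dark head and long shank (scene 268,226; wrist 208,262). The look-alikes are green at scene (280,206) and (190,262) and red at (219,213), all on the table. The wide stopper is on the stand at scene (131,236). The slim well, with three slim stoppers at wrist (335,140), is the +y one, and the wide well holds two at wrist (292,313).

```bash
python3 - <<'E'
from h import *
c,s=np.cos,np.sin
def tobox(P,o,a): d=np.array(P[:2])-o; return np.round([d[0]*c(a)+d[1]*s(a),-d[0]*s(a)+d[1]*c(a)],4)
o=np.array([.554,-.0457]); a=-.166
for n,uv in dict(frontleft=(184,64),wellFL=(275,82),wellFR_cover=(260,171)).items():
    P=ray('wrist',*uv,.075); print(n,P,tobox(P,o,a))
print('stopper',tobox((.4999,-.0651),o,a),'grip',tobox((.5929,-.038),o,a))
R=np.array([[c(a),-s(a)],[s(a),c(a)]])
for b in [(-.05,-.068),(-.05,.08),(-.09,.1),(-.02,.1)]: print(b,np.round(o+R@b,4))
st=get_state(); print(np.round(st['eef_rot'],3),st['tool_pos'],st['finger_gap'])
E
```

```text
frontleft [0.48313785 0.12369435 0.075     ] [-0.0979  0.1554]
wellFL [0.56768787 0.10265071 0.075     ] [-0.011   0.1486]
wellFR_cover [0.55341293 0.02038484 0.075     ] [-0.0115  0.0651]
stopper [-0.0502 -0.0281] grip [0.0371 0.014 ]
(-0.05, -0.068) [ 0.4935 -0.1045]
(-0.05, 0.08) [0.5179 0.0415]
(-0.09, 0.1) [0.4818 0.0678]
(-0.02, 0.1) [0.5508 0.0562]
[[-0.  1. -0.]
 [ 1.  0.  0.]
 [ 0. -0. -1.]] [5.74960809e-01 2.15995882e-05 2.31263674e-01] 0.08559081797371797
```

```bash
python3 -m creep '{"delta_pos":[[-0.2,-0.26,0],[-0.2,-0.26,0],[-0.2,-0.26,0],[-0.21,-0.26,0],[0,0,0]],"twist":[[0,0,-0.4],[0,0,-0.42],[0,0,-0.42],[0,0,-0.42],[0,0,0]]}' 0.86
```

```text
clock: 2.22
tool_pos: [0.4907, -0.109, 0.2317]
eef_rot: [[0.174, 0.985, -0.002], [0.985, -0.174, -0.002], [-0.003, -0.001, -1.0]]
wrist_force: [-1.2, -0.8, 0.6]
finger_gap: 0.0254
grasp_force: 0.0
```

```bash
python3 -m creep '{"delta_pos":[[0,0,-0.3],[0,0,-0.3],[0,0,-0.3],[0,0,-0.3],[0,0,0]],"twist":[[0,0,0],[0,0,0],[0,0,0],[0,0,0],[0,0,0]]}'; python3 - <<'E'
from h import *
print(pin('stopper_slim','wrist')) if 0 else None
im=shot('wrist','w1.png'); print(pin('stopper_slim','wrist'),get_state()['finger_gap'])
E
```

```text
clock: 2.63
tool_pos: [0.4922, -0.1036, 0.1073]
eef_rot: [[0.165, 0.986, -0.006], [0.986, -0.165, 0.001], [0.0, -0.006, -1.0]]
wrist_force: [-0.7, 0.1, -0.5]
finger_gap: 0.0122
grasp_force: 0.0
[([0.3785, -0.0053, 0.0017], 0.92), ([0.358, -0.1532, 0.0036], 0.76), ([0.5008, -0.0694, 0.0802], 0.68)] 0.011764470010025356
```

View pics/w1.png

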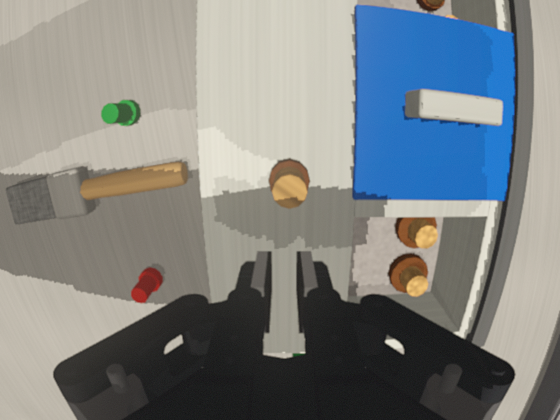

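The stopper (wrist 289,185) is in line with the finger gap (column 285), and its narrow head confirms it is the slim one. I'll lower the tool and push along +y.

```bash
python3 -m creep '{"delta_pos":[[0,0,-0.1],[0,0,-0.1],[0,0,-0.1],[0,0,0],[0,0,0]],"twist":[[0,0,0],[0,0,0],[0,0,0],[0,0,0],[0,0,0]]}'
```

```text
clock: 3.15
tool_pos: [0.494, -0.104, 0.0814]
eef_rot: [[0.165, 0.986, -0.0], [0.986, -0.165, 0.0], [-0.0, -0.0, -1.0]]
wrist_force: [0.6, -0.1, 1.2]
finger_gap: 0.012
grasp_force: 0.0
```

```bash
python3 -m creep '{"delta_pos":[[0,0,-0.025],[0.0066,0.04,0],[0.01,0.06,0],[0.01,0.06,0],[0.01,0.06,0]],"twist":[[0,0,0],[0,0,0],[0,0,0],[0,0,0],[0,0,0]]}'; python3 -m creep '{"delta_pos":[[0.01,0.06,0],[0.01,0.06,0],[0.01,0.06,0],[0.01,0.06,0],[0.01,0.06,0]],"twist":[[0,0,0],[0,0,0],[0,0,0],[0,0,0],[0,0,0]]}'; python3 -m creep '{"delta_pos":[[0.01,0.06,0],[0.01,0.06,0],[0.01,0.06,0],[0.0066,0.04,0],[0,0,0]],"twist":[[0,0,0],[0,0,0],[0,0,0],[0,0,0],[0,0,0]]}';  python3 - <<'E'
from h import *
im=shot('wrist','w2.png'); print(pin('stopper_slim','wrist',5))
E
```

```text
clock: 3.57
tool_pos: [0.4979, -0.0811, 0.0789]
eef_rot: [[0.165, 0.986, 0.0], [0.986, -0.165, 0.0], [0.0, 0.0, -1.0]]
wrist_force: [0.4, -0.0, -0.8]
finger_gap: 0.012
grasp_force: 0.1
clock: 3.98
tool_pos: [0.5027, -0.0514, 0.0788]
eef_rot: [[0.165, 0.986, -0.0], [0.986, -0.165, 0.0], [-0.0, -0.0, -1.0]]
wrist_force: [-0.8, -1.0, 0.3]
finger_gap: 0.0118
grasp_force: 0.1
clock: 4.4
tool_pos: [0.5064, -0.0289, 0.0787]
eef_rot: [[0.164, 0.986, -0.0], [0.986, -0.164, 0.0], [0.0, -0.0, -1.0]]
wrist_force: [0.0, -1.0, -0.7]
finger_gap: 0.0121
grasp_force: 0.0
[([0.3791, -0.0038, -0.0022], 0.97), ([0.5074, -0.0115, 0.0735], 0.7)]
```

View pics/w2.png

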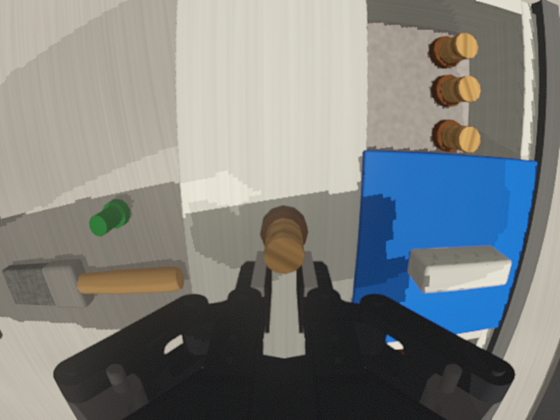

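The stopper stands upright at (285,235), nestled between the fingertips. I'll keep pushing.

```bash
python3 -m creep '{"delta_pos":[[0.0066,0.04,0],[0.01,0.06,0],[0.01,0.06,0],[0.01,0.06,0],[0.01,0.06,0]],"twist":[[0,0,0],[0,0,0],[0,0,0],[0,0,0],[0,0,0]]}'; python3 -m creep '{"delta_pos":[[0.01,0.06,0],[0.01,0.06,0],[0.01,0.06,0],[0.01,0.06,0],[0.01,0.06,0]],"twist":[[0,0,0],[0,0,0],[0,0,0],[0,0,0],[0,0,0]]}'; python3 -m creep '{"delta_pos":[[0.01,0.06,0],[0.01,0.06,0],[0.0066,0.04,0],[0.003,0.02,0],[0,0,0]],"twist":[[0,0,0],[0,0,0],[0,0,0],[0,0,0],[0,0,0]]}';  python3 - <<'E'
from h import *
im=shot('wrist','w3.png'); print(pin('stopper_slim','wrist',5)); imaging.read_camera('scene');print(pin('stopper_slim','scene',5))
E
```

```text
clock: 4.92
tool_pos: [0.5111, -0.0011, 0.0788]
eef_rot: [[0.165, 0.986, -0.0], [0.986, -0.165, 0.0], [0.0, -0.0, -1.0]]
wrist_force: [-0.4, 0.5, 0.4]
finger_gap: 0.0121
grasp_force: 0.1
clock: 5.33
tool_pos: [0.5161, 0.0287, 0.0788]
eef_rot: [[0.165, 0.986, -0.0], [0.986, -0.165, 0.0], [0.0, -0.0, -1.0]]
wrist_force: [0.1, 0.6, -0.1]
finger_gap: 0.0117
grasp_force: 0.1
clock: 5.75
tool_pos: [0.5189, 0.0464, 0.0787]
eef_rot: [[0.165, 0.986, -0.0], [0.986, -0.165, 0.0], [0.0, -0.0, -1.0]]
wrist_force: [0.2, 0.1, -0.1]
finger_gap: 0.0117
grasp_force: 0.0
[([0.5231, 0.0675, 0.0741], 0.79), ([0.3789, -0.0033, -0.0026], 0.61)]
[([0.3801, -0.0037, 0.0012], 0.6), ([0.5221, 0.0647, 0.0726], 0.59), ([0.6043, 0.0461, 0.0034], 0.55), ([0.3598, -0.1479, -0.0022], 0.46), ([0.4863, -0.2433, 0.0036], 0.44)]
```

```bash
python3 -m creep '{"delta_pos":[[-0.02,-0.1,0],[-0.02,-0.1,0.05],[0,0,0.25],[0,0,0.25],[0,0,0.25]],"twist":[[0,0,0],[0,0,0],[0,0,0],[0,0,-0.5],[0,0,-1]]}'; python3 -m creep '{"delta_pos":[[-0.1,0,0],[-0.1,0,0],[-0.1,0.1,0],[0,0.1,0],[0,0.1,0]],"twist":[[0,0,-1],[0,0,-1],[0,0,-1],[0,0,-1],[0,0,-1]]}';python3 -m creep '{"delta_pos":[[0,0.1,0],[0,0.05,0],[0,0,0],[0,0,0],[0,0,0]],"twist":[[0,0,-1],[0,0,-1],[0,0,-1],[0,0,-1],[0,0,-1]]}';python3 -m creep '{"delta_pos":[[0,0,0],[0,0,0],[0,0,0],[0,0,0]],"twist":[[0,0,-1],[0,0,-1],[0,0,-1],[0,0,-1.0]]}'
```

```text
clock: 6.37
tool_pos: [0.5144, 0.0243, 0.1601]
eef_rot: [[0.314, 0.95, -0.001], [0.95, -0.314, 0.0], [-0.0, -0.001, -1.0]]
wrist_force: [-0.4, -0.5, -0.5]
finger_gap: 0.012
grasp_force: 0.0
clock: 6.78
tool_pos: [0.4845, 0.055, 0.1594]
eef_rot: [[0.733, 0.68, 0.0], [0.68, -0.733, 0.0], [0.0, 0.0, -1.0]]
wrist_force: [0.6, 0.8, -0.4]
finger_gap: 0.0119
grasp_force: 0.0
clock: 7.2
tool_pos: [0.4848, 0.0698, 0.1592]
eef_rot: [[0.969, 0.246, 0.0], [0.246, -0.969, 0.0], [0.0, -0.0, -1.0]]
wrist_force: [0.1, -0.5, -0.7]
finger_gap: 0.0119
grasp_force: 0.0
clock: 7.53
tool_pos: [0.4848, 0.0697, 0.1592]
eef_rot: [[0.989, -0.151, 0.0], [-0.151, -0.989, 0.0], [0.0, -0.0, -1.0]]
wrist_force: [0.5, 0.6, -0.0]
finger_gap: 0.0123
grasp_force: 0.0
```

```bash
python3 -m creep '{"delta_pos":[[0.01,0.01,0],[0,0,0]],"twist":[[0,0,-0.1],[0,0,0]]}' | head -2;  python3 - <<'E'
from h import *
im=shot('wrist','w4.png'); print(pin('stopper_slim','wrist',5)); print(np.round(get_state()['eef_rot'],3)[0])
E
```

```text
clock: 7.7
tool_pos: [0.486, 0.0714, 0.1589]
[([0.3609, -0.1525, 0.0005], 0.73)]
[ 0.988 -0.152  0.   ]
```

View pics/w4.png

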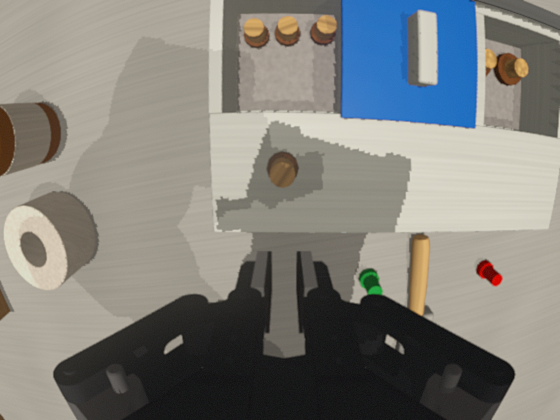

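The stopper is at (283,168), in line with the finger gap (column 285) and with the clear part of the slim well. The cover edge is well to its right. I'll descend and push +x.

```bash
python3 -m creep '{"delta_pos":[[0,0,-0.3],[0,0,-0.3],[0,0,-0.15],[0,0,-0.05],[0,0,0]],"twist":[[0,0,0],[0,0,0],[0,0,0],[0,0,0],[0,0,0]]}'; python3 -m creep '{"delta_pos":[[0.04,-0.007,0],[0.06,-0.01,0],[0.06,-0.01,0],[0.06,-0.01,0],[0.06,-0.01,0]],"twist":[[0,0,0],[0,0,0],[0,0,0],[0,0,0],[0,0,0]]}';  python3 -m creep '{"delta_pos":[[0.06,-0.01,0],[0.04,-0.007,0],[0,0,0]],"twist":[[0,0,0],[0,0,0],[0,0,0]]}'; python3 - <<'E'
from h import *
im=shot('wrist','w5.png'); print(pin('stopper_slim','wrist',5))
E
```

```text
clock: 8.22
tool_pos: [0.4857, 0.0716, 0.0783]
eef_rot: [[0.988, -0.154, -0.001], [-0.154, -0.988, 0.0], [-0.001, 0.0, -1.0]]
wrist_force: [0.1, 0.3, -0.0]
finger_gap: 0.0119
grasp_force: 0.0
clock: 8.63
tool_pos: [0.5148, 0.0673, 0.0792]
eef_rot: [[0.988, -0.154, 0.001], [-0.154, -0.988, 0.0], [0.001, -0.0, -1.0]]
wrist_force: [0.1, -0.0, -0.1]
finger_gap: 0.0119
grasp_force: 0.2
clock: 8.88
tool_pos: [0.5247, 0.0654, 0.0787]
eef_rot: [[0.988, -0.155, 0.0], [-0.155, -0.988, -0.0], [0.001, 0.0, -1.0]]
wrist_force: [-0.1, -0.2, -0.0]
finger_gap: 0.0119
grasp_force: 0.0
[([0.3553, -0.1517, -0.0017], 0.89), ([0.5425, 0.0619, 0.0754], 0.82)]
```

View pics/w5.png

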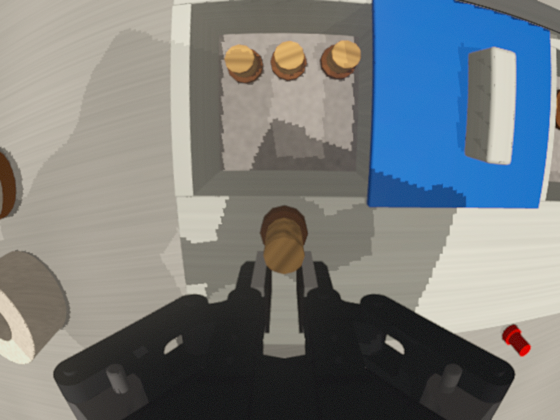

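Upright at (284,230), just short of the well edge and clear of the cover. I'll push it over the edge.

```bash
python3 -m creep '{"delta_pos":[[0.04,-0.007,0],[0.06,-0.01,0],[0.06,-0.01,0],[0.06,-0.01,0],[0.06,-0.01,0]],"twist":[[0,0,0],[0,0,0],[0,0,0],[0,0,0],[0,0,0]]}';  python3 -m creep '{"delta_pos":[[0.06,-0.01,0],[0.06,-0.01,0],[0,0,0],[0,0,0]],"twist":[[0,0,0],[0,0,0],[0,0,0],[0,0,0]]}'; python3 -m creep '{"delta_pos":[[-0.2,0.03,0],[-0.2,0.03,0.1],[0,0,0.3],[0,0,0.3],[0,0,0]],"twist":[[0,0,0],[0,0,0],[0,0,0],[0,0,0],[0,0,0]]}'; python3 - <<'E'
from h import *
im=shot('wrist','w6.png'); print(pin('stopper_slim','wrist',5),pin('cover_grip','wrist'))
E
```

```text
clock: 9.4
tool_pos: [0.5527, 0.0607, 0.0788]
eef_rot: [[0.988, -0.155, 0.0], [-0.155, -0.988, 0.0], [0.0, -0.0, -1.0]]
wrist_force: [-0.6, 0.5, -0.3]
finger_gap: 0.0119
grasp_force: 0.0
clock: 9.73
tool_pos: [0.564, 0.0588, 0.0786]
eef_rot: [[0.988, -0.155, -0.0], [-0.155, -0.988, 0.0], [-0.0, 0.0, -1.0]]
wrist_force: [-0.8, -0.1, 0.7]
finger_gap: 0.0122
grasp_force: 0.0
clock: 10.15
tool_pos: [0.5251, 0.0648, 0.1532]
eef_rot: [[0.988, -0.155, 0.005], [-0.155, -0.988, 0.001], [0.005, -0.001, -1.0]]
wrist_force: [1.2, 0.0, 0.3]
finger_gap: 0.0121
grasp_force: 0.0
[([0.3602, -0.1519, -0.0036], 0.94), ([0.553, -0.0423, -0.0034], 0.72), ([0.5626, 0.062, 0.0244], 0.63)] [([0.5899, -0.0373, 0.103], 0.72)]
```

View pics/w6.png

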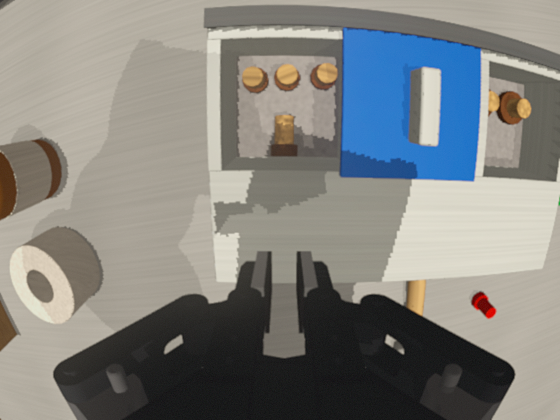

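The stray stopper now lies in the slim well (284,135) beside the three standing ones. The cover ridge is at (425,107). Next I'll straddle the ridge with half-open fingers and push +y.

```bash
python3 -m creep '{"delta_pos":[[0.17,-0.26,0],[0.17,-0.26,0],[0.17,-0.26,0],[0.17,-0.25,0],[0,0,0]],"twist":[[0,0,0],[0,0,0],[0,0,0],[0,0,0],[0,0,0]]}' 0.53; python3 -m creep '{"delta_pos":[[0,0,0],[0,0,0]],"twist":[[0,0,0],[0,0,0]]}'; python3 - <<'E'
from h import *
im=shot('wrist'); print(pin('cover_grip','wrist')); shot('scene'); print(pin('cover_grip','scene'))
E
```

```text
clock: 10.72
tool_pos: [0.5931, -0.0437, 0.1476]
eef_rot: [[0.987, -0.159, -0.0], [-0.159, -0.987, -0.003], [0.0, 0.003, -1.0]]
wrist_force: [-1.1, -0.7, 1.0]
finger_gap: 0.0399
grasp_force: 0.0
clock: 10.88
tool_pos: [0.5913, -0.0376, 0.1478]
eef_rot: [[0.988, -0.155, -0.002], [-0.155, -0.988, 0.001], [-0.002, -0.001, -1.0]]
wrist_force: [0.2, 0.1, -0.0]
finger_gap: 0.0404
grasp_force: 0.0
[([0.5939, -0.0361, 0.1054], 0.78), ([0.6052, -0.3576, -0.0028], 0.25)]
[([0.592, -0.0384, 0.1076], 0.92), ([0.4369, -0.3487, 0.0743], 0.16)]
```

```bash
python3 -m creep '{"delta_pos":[[0,0,-0.2],[0,0,-0.2],[0,0,-0.15],[0,0,-0.05],[0,0,0]],"twist":[[0,0,0],[0,0,0],[0,0,0],[0,0,0],[0,0,0]]}'; python3 -m creep '{"delta_pos":[[0.0066,0.04,0],[0.01,0.06,0],[0.01,0.06,0],[0.013,0.08,0],[0.013,0.08,0]],"twist":[[0,0,0],[0,0,0],[0,0,0],[0,0,0],[0,0,0]]}'; python3 -m creep '{"delta_pos":[[0.013,0.08,0],[0.013,0.08,0],[0.013,0.08,0],[0.013,0.08,0],[0.013,0.08,0]],"twist":[[0,0,0],[0,0,0],[0,0,0],[0,0,0],[0,0,0]]}'; python3 - <<'E'
from h import *
im=shot('scene'); print(pin('cover_grip','scene'))
E
```

```text
clock: 11.5
tool_pos: [0.5914, -0.0377, 0.088]
eef_rot: [[0.988, -0.154, -0.002], [-0.154, -0.988, 0.0], [-0.002, -0.0, -1.0]]
wrist_force: [-0.7, -1.0, 0.4]
finger_gap: 0.04
grasp_force: 0.0
clock: 11.92
tool_pos: [0.5975, -0.0052, 0.0893]
eef_rot: [[0.988, -0.154, 0.001], [-0.154, -0.988, 0.0], [0.001, -0.0, -1.0]]
wrist_force: [0.2, -1.7, 0.9]
finger_gap: 0.0401
grasp_force: 0.9
clock: 12.33
tool_pos: [0.6038, 0.0348, 0.0888]
eef_rot: [[0.988, -0.154, 0.0], [-0.154, -0.988, 0.0], [0.0, -0.0, -1.0]]
wrist_force: [0.7, -2.9, 1.7]
finger_gap: 0.0402
grasp_force: 0.9
[([0.5987, 0.0199, 0.1078], 0.94)]
```

```bash
python3 -m creep '{"delta_pos":[[0.01,0.06,0],[0.01,0.06,0],[0.01,0.06,0],[0.005,0.03,0],[0,0,0]],"twist":[[0,0,0],[0,0,0],[0,0,0],[0,0,0],[0,0,0]]}';python3 -m creep '{"delta_pos":[[0.003,0.02,0],[0.003,0.02,0],[0,0,0]],"twist":[[0,0,0],[0,0,0],[0,0,0]]}' | grep -E 'pos|force'; python3 -m creep '{"delta_pos":[[0.003,0.02,0],[0,0,0]],"twist":[[0,0,0],[0,0,0]]}' | grep -E 'pos|force'
```

```text
clock: 12.85
tool_pos: [0.6073, 0.056, 0.0887]
eef_rot: [[0.988, -0.154, 0.0], [-0.154, -0.988, 0.001], [-0.0, -0.001, -1.0]]
wrist_force: [-0.2, 0.6, -0.4]
finger_gap: 0.0405
grasp_force: 0.0
tool_pos: [0.6079, 0.0591, 0.0888]
wrist_force: [-0.7, -0.1, -0.3]
grasp_force: 0.0
tool_pos: [0.6082, 0.0611, 0.0888]
wrist_force: [-0.3, -0.4, 0.5]
grasp_force: 0.2
```

```bash
for i in 1; do python3 -m creep '{"delta_pos":[[0.003,0.015,0],[0,0,0]],"twist":[[0,0,0],[0,0,0]]}' | grep -E 'pos|force'; python3 -m creep '{"delta_pos":[[0.003,0.015,0],[0,0,0]],"twist":[[0,0,0],[0,0,0]]}' | grep -E 'pos|force'; done
```

```text
tool_pos: [0.6084, 0.0626, 0.0888]
wrist_force: [-0.6, -0.2, 0.5]
grasp_force: 0.3
tool_pos: [0.6085, 0.0628, 0.0887]
wrist_force: [-1.4, -7.3, 0.5]
grasp_force: 3.8
```

```bash
python3 -m creep '{"delta_pos":[[0.002,0.01,0],[0,0,0]],"twist":[[0,0,0],[0,0,0]]}' | grep -E 'pos|force'; python3 -m creep '{"delta_pos":[[-0.015,-0.09,0],[-0.005,-0.04,0],[0,0,0]],"twist":[[0,0,0],[0,0,0],[0,0,0]]}' | grep -E 'pos|force';python3 -m creep '{"delta_pos":[[0,0,0.15],[0,0,0.3],[0,0,0.4],[-0.3,-0.05,0.3],[-0.3,-0.05,0]],"twist":[[0,0,0],[0,0,0],[0,0,0],[0,0,0],[0,0,0]]}' | grep -E 'pos|force|clock'; python3 - <<'E'
from h import *
im=shot('wrist'); print(pin('cover_grip','wrist')); im2=shot('scene'); print(pin('cover_grip','scene'))
for n in ['stopper_wide','bottle_a','jar','label_roll']: print(n,pin(n,'scene'))
cv2.imwrite('pics/fin.png',cv2.resize(np.hstack([im,cv2.resize(im2[180:330,180:380],(560,420))])[:,:,::-1],(800,300)))
E
```

```text
tool_pos: [0.6085, 0.0628, 0.0888]
wrist_force: [-3.6, -11.8, 0.3]
grasp_force: 6.2
tool_pos: [0.6068, 0.0509, 0.0889]
wrist_force: [0.7, 0.4, -0.5]
grasp_force: 0.0
clock: 14.43
tool_pos: [0.5489, 0.0417, 0.2074]
wrist_force: [1.7, -1.2, 0.2]
grasp_force: 0.0
[([0.5987, 0.0507, 0.1028], 0.82)]
[([0.6058, 0.0483, 0.1058], 0.73), ([0.5981, 0.3292, 0.0013], 0.68)]
stopper_wide [([0.4384, -0.3497, 0.0764], 0.61)]
bottle_a [([0.608, -0.3586, 0.0014], 0.9), ([0.606, 0.0458, 0.1085], 0.68), ([0.5982, 0.3281, 0.0029], 0.57)]
jar [([0.2832, 0.2949, 0.0049], 0.58)]
label_roll [([0.481, 0.334, -0.0014], 0.69), ([0.5975, 0.3271, -0.0016], 0.23)]
```

View pics/fin.png

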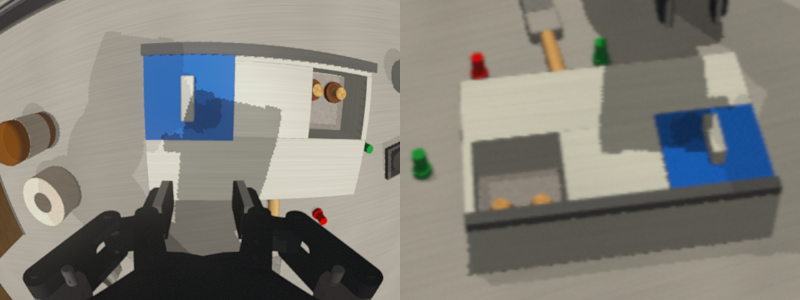

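The cover (wrist view 187,97; scene view 715,145) fully covers the slim well. The wide well is open with its two stoppers, nothing else has moved, and the arm is clear.

```bash
python3 -m creep '{"delta_pos":[[0,0,0.1],[0,0,0],[0,0,0]],"twist":[[0,0,0],[0,0,0],[0,0,0]]}' | grep clock; python3 -c "
from h import *
print(ticket.finish_job())"
```

```text
clock: 15.08
the job is handed in; nothing more can be done
None
```

The slim stopper was pushed along the deck into the slim (+y) well, the blue cover was slid to its stop over that well with the wide well left open, and the job was handed in at about 15 s.

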